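# Turn the jar carousel to the red cap

## Robot

A 6-joint arm with a two-finger parallel gripper is mounted at the origin on the work surface. World frame = base frame: x ahead of the robot, y to its left, z up, the work surface at z = 0. Lengths are in m, angles in rad, forces in N, time in s.
With the tool pointing down it reaches from about 0.3 to 0.875 m from the base axis. Payload 6.4 kg.
Tool frame: the origin (TCP) lies between the finger pads; the fingertips stand 8 mm ahead of it and the grasp point (between the pads) lies 11 mm behind it; z points along the fingers, y is the direction in which the jaws open and shut (so a half turn about z gives the same grasp; the last joint's range is limited). The gripper opens to 85 mm and grips with 20 to 120 N. Pads are 22 mm wide; open, the fingers measure 114 mm over their backs; the gripper's body (76 mm by 85 mm) begins 54 mm behind the grasp point. The pads swing forward as they close: fully open they stand 13 mm farther back than shut.
Start: joints at [0.999, 0.181, 1.607, -0, 1.354, -0.206], TCP at [0.206, 0.537, 0.239] pointing down, gripper open.
Joint ranges: [-2.99, 2.99], [-0.89, 2.07], [0.3, 2.58], [-1.14, 4.28], [0, 2.63], [-3.12, 3.12]. Speed limits (rad/s): [2.57, 2.57, 3.01, 3.14, 3.14, 3.14].

## Interface

Orientations are given as a unit quaternion [w, x, y, z].
In Python, from bench import monitor, viewer, workorder, spotter gives the robot as it stands. The module is installed in compiled form; this text tells all that it offers.
- The arm moves only by the tool move_arm, never from a script. Its argument "motion" is a list of rows, each a list of 3 entries, a list of its own where there are three numbers: the shift along the tool's x, y, z in units of 60 mm (1.0 is 60 mm), then the turn, a rotation vector about the tool's x, y, z in units of 8 degrees (1.0 is 8 degrees), then the opening in per cent of the stroke, from 0 (shut) to 100 (fully open). In form: [[[dx, dy, dz], [rx, ry, rz], grip], ...]. A call has 1 to 10 rows; each row is the pose to reach, as a shift and turn from the pose commanded when the call began, along the tool's axes at that moment; what a row does not reach only later rows make up. A row lasts 1/8 s, in which the tool goes at most 62.5 mm and 10.7 degrees, less where a joint would pass 70% of its speed; a pose out of reach is approached as far as the arm can. A call with a gripper value outside its range is refused whole. The fingers move at their own pace and stop on an object; the grip force is fixed at half the most. Time passes only in rows, so rows that repeat a pose let the fingers close. It gives the time, the measured TCP pose, the force and the opening at its end, in the units of the state.
- monitor.get_obs(): the state, without advancing time (a new reading comes with each control period).
- viewer.camera(name): name is "scene" or "side" or "wrist"; returns the picture (400x640x3 uint8, blue, green, red); there is no depth.
- viewer.calibration(name): a dict with "fovy" (degrees; the focal length in pixels is half the picture's height over the tangent of half this angle, whatever the lens; pixels are square), "cx", "cy" (the principal point, pixels), "distortion" ([k1, k2, p1, p2, k3] as OpenCV has them; the pictures are not rectified), "extrinsics" (4x4, takes a point from camera to world coordinates). Camera axes: x right, y down, z forward; pixel columns grow to the right and rows downward; lengths in m; the calibration is good to about 2 mm. A picture is of the moment at which its call begins: read the wrist's pose just before it. calibration takes no time and is no camera call; for the wrist camera it gives the pose at the moment of the call.
- workorder.hand_in(): hands the job in, once; it reports no verdict.
Trained networks look in the newest picture that a camera, given by its name, has taken for a name from the list of things; names that differ only in an ending like _2 or _b are one class to them, and where a whole thing is asked for, a point or a joint stands for the part that bears it (a point fixed in the world has none). Each returns a list of dicts, best first, with "score" (0 to 1); they miss things now and then, are a little off and sometimes report something else, mostly with a low value. They report only what shows in the picture. A call takes as long as a camera call. They do not tell look-alikes from the thing itself.
- spotter.search_frame(camera, name): "centre" ([column, row] as shares, 0 to 1, of the picture: columns of its width, rows of its height, amid what is visible of it).
- spotter.outline_of(camera, name): "region" (400x640 bool, what is visible of it) and "centre" ([column, row] as shares, 0 to 1, of the picture: columns of its width, rows of its height, amid what is visible of it).
The state is a dict: "time_s": time; "q": joint angles; "dq": joint speeds; "joint_efforts": joint torques, N m; "eef_pos": TCP position; "eef_rot": TCP orientation; "wrist_force": force on the tool from outside, world axes, zero at the start; "torque": the same for the moment, N m; "opening": opening from 0.0 (shut) to 1.0 (fully open).
Only numpy, scipy, OpenCV 4.12 (cv2) and the standard library are available. Lean on these libraries where they do the work, as an engineer would, in place of code of your own. Each camera call takes 0.05 s, during which the arm holds its last target. There are 200 camera calls.

## Task

Turn the green carousel by pushing the black pegs on its rim round with your fingertips, either way, until the jar with the red cap stands at the front, squarely in line with the yellow pointer on the carousel's foot, and leave it at rest there. Do not touch the jars: all five stay standing in their seats, and the loose hardware and the brass scoop lying around the carousel stay where they are.

Things in the scene. Friction and masses are not known exactly. Their poses are not given: they have to be found in the camera images.
- carousel_foot: fixed dark steel foot of the carousel, 190 mm in diameter, 22 mm tall, with a low arm carrying a yellow pointer; origin on the table, on the carousel's turning axis; its x axis runs from the turning axis through the yellow pointer (the front), z up
- pointer (a point): outer end of the yellow pointer (22 mm wide, top 20 mm above the table), 172 mm from the turning axis, on the foot's x axis; this side is the carousel's front
- platter: green round platter, 260 mm wide, 16 mm thick, turning either way about the vertical axis through its origin; light friction (2 to 4 N at the rim), stops where it is left. Origin at the centre of its underside, 24 mm above the table. Five jar seats, centres 58 mm from the axis, at 0, 72, 144, 216 and 288 degrees counter-clockwise from its own x axis, each in a raised ring 6 mm high
- axis (a point): turning axis at the platter's upper face, 40 mm above the table; turns with the platter, same axes. Five upright black pegs, 14 mm wide and 42 mm tall (tops 82 mm above the table), stand on the rim 120 mm from the axis, half-way between the seats: at 36, 108, 180, 252 and 324 degrees counter-clockwise from the platter's own x axis. A steel hub 24 mm wide, 30 mm tall stands here
- jar_red: small closed jar with a red cap (the marked one), 44 mm in diameter and 52 mm tall, loose in one of the five seats of the carousel; origin at the centre of its foot
- jar_white: small closed jar with a white cap, 44 mm in diameter and 52 mm tall, loose in one of the five seats of the carousel; origin at the centre of its foot
- jar_blue: small closed jar with a blue cap, 44 mm in diameter and 52 mm tall, loose in one of the five seats of the carousel; origin at the centre of its foot
- jar_black: small closed jar with a black cap, 44 mm in diameter and 52 mm tall, loose in one of the five seats of the carousel; origin at the centre of its foot
- jar_grey: small closed jar with a grey cap, 44 mm in diameter and 52 mm tall, loose in one of the five seats of the carousel; origin at the centre of its foot
- bolt1: galvanized carriage bolt with a square nut, 83 mm long, 26 mm high, lying along its x axis on the table; origin on the table under its middle; not to be disturbed
- bolt2: galvanized carriage bolt with a square nut, 83 mm long, 26 mm high, lying along its x axis on the table; origin on the table under its middle; not to be disturbed
- bolt3: galvanized carriage bolt with a square nut, 83 mm long, 26 mm high, lying along its x axis on the table; origin on the table under its middle; not to be disturbed
- bolt4: galvanized carriage bolt with a square nut, 83 mm long, 26 mm high, lying along its x axis on the table; origin on the table under its middle; not to be disturbed
- wing1: zinc wing nut, about 60 mm across the wings and 36 mm tall, standing on the table; origin at the centre of its underside; not to be disturbed
- wing2: zinc wing nut, about 60 mm across the wings and 36 mm tall, standing on the table; origin at the centre of its underside; not to be disturbed
- scoop: brass scoop with a turned wooden handle, lying along its x axis (handle to -x), 176 mm long and 34 mm high; origin under the middle of its pan, on the table; not to be disturbed
There are look-alikes about, which are no part of the job. Leave any pink look-alike of the jar_white alone. What is shaped like the jar_black but pink is not meant.

How it is judged:
By the outcome, as a careful person would: the job done as asked, in the order asked, and still so for the second after the job is handed in, with the robot touching nothing.
It also fails if it takes over 64 s, if anything falls off the work surface, if the arm or the gripper's body presses on something with over 40 N, if the wrist force passes 120 N, or if a joint passes its speed limit or range.

## Working session

There is one attempt and no reset: what is moved stays moved. The work goes in short steps, Python scripts to look and compute and a tool call to move; the robot and the scene stay as the last step left them, time stands still between calls to the robot, and variables do not carry over. Pictures are saved under pics/ and viewed, about 8 in all and at most 12, crops included, and the job is handed in when it is done.

Besides the shell and the picture viewer there is one more tool, called in YAML: its name, and indented under it one key for each argument. move_arm: Moves the arm, as the interface text tells. Its arguments: {"type":"object","properties":{"motion":{"type":"array","items":{"type":"array"}}},"required":["motion"]}

```bash
mkdir -p pics; cat > h.py <<'E'
import numpy as np, cv2
from bench import monitor, viewer, workorder, spotter
def cal(n):
    c=viewer.calibration(n); f=200/np.tan(np.radians(c["fovy"])/2)
    K=np.array([[f,0,c["cx"]],[0,f,c["cy"]],[0,0,1]]); return K,np.array(c["distortion"],float),np.array(c["extrinsics"])
def topix(n,P):
    K,d,E=cal(n); W=np.linalg.inv(E); r=cv2.Rodrigues(W[:3,:3])[0]
    return cv2.projectPoints(np.array(P,float).reshape(-1,1,3),r,W[:3,3],K,d)[0].reshape(-1,2)
def toworld(n,px,z):
    K,d,E=cal(n); u=cv2.undistortPoints(np.array(px,float).reshape(-1,1,2),K,d).reshape(-1,2)
    D=np.c_[u,np.ones(len(u))]@E[:3,:3].T; o=E[:3,3]; return o+D*((z-o[2])/D[:,2])[:,None]
E
python3 - <<'E'
from h import *
o=monitor.get_obs(); print(o)
for n in ["scene","side"]:
    cv2.imwrite(f"pics/{n}0.png",viewer.camera(n)); print(n,cal(n)[2].round(3).tolist())
    for t in ["jar_red","pointer","platter","carousel_foot","axis"]:
        for r in spotter.search_frame(n,t)[:3]: print(t,round(r["score"],2),(np.array(r["centre"])*[640,400]).round(1))
E
```

```text
{'time_s': 0.0, 'q': array([ 9.98681025e-01,  1.81554378e-01,  1.60802488e+00, -3.61017308e-05,
        1.35377874e+00, -2.06323955e-01]), 'dq': array([ 1.88683063e-04, -1.90731031e-04,  3.03663521e-03, -4.92816631e-05,
        7.95093335e-04,  9.78821913e-05]), 'joint_efforts': array([-3.49046240e-04, -4.44903338e+01, -3.51318777e+01, -4.79693263e-04,
        9.56637698e-03,  1.85026573e-05]), 'eef_pos': array([0.20537692, 0.53648866, 0.23836848]), 'eef_rot': array([-3.18638620e-04,  1.81873801e-01,  9.83321484e-01, -8.23340657e-04]), 'wrist_force': array([ 0.21516722,  0.07117991, -0.06016383]), 'torque': array([-0.01576755, -0.00391618,  0.01686012]), 'opening': 1.0022437884189308}
scene [[0.302, 0.54, -0.785, 1.338], [0.953, -0.161, 0.256, -0.181], [0.011, -0.826, -0.564, 0.561], [0.0, 0.0, 0.0, 1.0]]
jar_red 0.65 [229.9 187.7]
pointer 0.85 [254.9 259.3]
platter 0.91 [265.5 212.5]
carousel_foot 0.61 [256.1 257.1]
axis 0.74 [262.5 214.9]
axis 0.52 [281.5 170.9]
side [[0.908, -0.264, 0.325, 0.31], [-0.419, -0.563, 0.712, -0.612], [-0.005, -0.783, -0.622, 0.623], [0.0, 0.0, 0.0, 1.0]]
jar_red 0.63 [329.2 243.8]
pointer 0.67 [382.9 234.5]
platter 0.32 [322.1 249. ]
carousel_foot 0.46 [381.9 235.5]
axis 0.72 [319.3 250.1]
```

View pics/scene0.png

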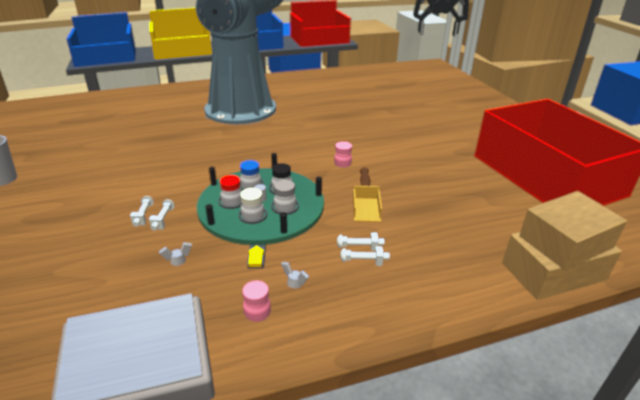

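View pics/side0.png

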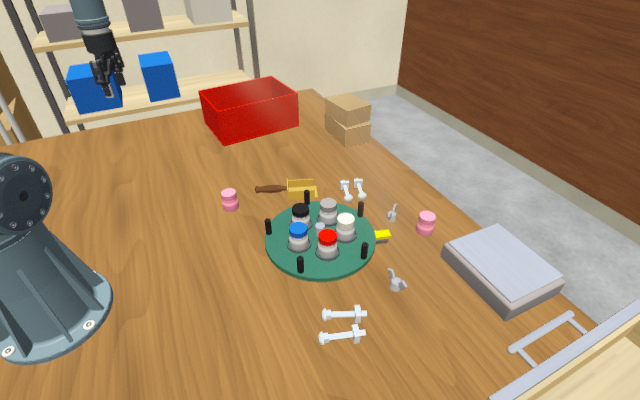

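The red cap is at scene (230,183) and side (328,238). The possible confusions are the pink jars at scene (343,153) and (256,300), which stand off the carousel, so the choice is clear. The pointer is at scene (257,257).

```bash
cat > est.py <<'E'
from h import *
from scipy.optimize import least_squares
sc=[(213,168),(274,154),(319,179),(283.5,216),(210,208)]
si=[(307,192),(361,203),(365,243),(300,258),(268,220)]
caps={"red":[(230,183),(328,238)],"white":[(252,195),(346,220)],"blue":[(250,167),(298,230)],"black":[(282,171),(300,210)],"grey":[(285,187),(328,205)]}
A=toworld("scene",sc,.082); B=toworld("side",si,.082)
print(A.round(3)); print(B.round(3))
def mod(p): 
    a=p[2]+np.radians(72)*np.arange(5); return np.c_[p[0]+.12*np.cos(a),p[1]+.12*np.sin(a)]
M=np.vstack([A,B])[:,:2]
def res(p):
    m=mod(p); d=M[:,None]-m[None]; i=np.argmin((d**2).sum(2),1); return d[np.arange(10),i].ravel()
c=M.mean(0)
best=min((least_squares(res,[*c,a]) for a in np.radians([0,18,36,54])),key=lambda s:s.cost)
print("axis",best.x[:2].round(4),"peg ang",(np.degrees(best.x[2])%72).round(1),"rms",np.sqrt(best.cost*2/20))
for k,v in caps.items():
    for n,p in zip(["scene","side"],v):
        w=toworld(n,[p],.092)[0,:2]-best.x[:2]; print(k,n,np.hypot(*w).round(3),np.degrees(np.arctan2(w[1],w[0])).round(1))
for n,t in [("scene","pointer"),("side","pointer")]:
    for nm in ["bolt1","wing1","scoop",t]:
        viewer_pic=None
        for r in spotter.search_frame(n,nm)[:4]:
            p=np.array(r["centre"])*[640,400]; w=toworld(n,[p],.02)[0,:2]; v=w-best.x[:2]
            print(n,nm,round(r["score"],2),w.round(3),np.hypot(*v).round(3),np.degrees(np.arctan2(v[1],v[0])).round(1))
E
python3 - <<'E'
import est
E
```

```text
[[ 0.49  -0.135  0.082]
 [ 0.466  0.002  0.082]
 [ 0.595  0.065  0.082]
 [ 0.698 -0.035  0.082]
 [ 0.635 -0.158  0.082]]
[[ 0.59   0.06   0.082]
 [ 0.69  -0.036  0.082]
 [ 0.629 -0.158  0.082]
 [ 0.488 -0.139  0.082]
 [ 0.467 -0.     0.082]]
axis [ 0.5748 -0.0533] peg ang 9.2 rms 0.0027281571246291275
red scene 0.058 -89.2
red side 0.069 -102.5
white scene 0.06 -24.1
white side 0.057 -34.4
blue scene 0.05 -170.1
blue side 0.065 -164.7
black scene 0.053 106.4
black side 0.055 126.5
grey scene 0.062 42.4
grey side 0.048 43.9
scene bolt1 0.93 [0.73 0.11] 0.226 46.3
scene bolt1 0.92 [ 0.541 -0.256] 0.206 -99.4
scene bolt1 0.86 [0.779 0.105] 0.258 37.7
scene bolt1 0.71 [ 0.535 -0.287] 0.237 -99.6
scene wing1 0.9 [ 0.793 -0.043] 0.219 2.8
scene wing1 0.57 [ 0.67  -0.226] 0.197 -61.1
scene scoop 0.64 [0.609 0.162] 0.218 80.9
scene pointer 0.85 [ 0.727 -0.096] 0.159 -15.8
side bolt1 0.79 [ 0.532 -0.26 ] 0.211 -101.8
side bolt1 0.74 [ 0.509 -0.3  ] 0.255 -104.9
side bolt1 0.68 [0.736 0.113] 0.232 46.0
side bolt1 0.59 [0.771 0.089] 0.243 35.9
side wing1 0.65 [ 0.663 -0.243] 0.21 -65.0
side wing1 0.47 [ 0.774 -0.06 ] 0.2 -2.0
side scoop 0.88 [0.603 0.174] 0.229 83.0
side pointer 0.67 [ 0.72  -0.099] 0.152 -17.6
```

```bash
cat >> h.py <<'E'
from scipy.spatial.transform import Rotation as Ro
def plan(pts):  # pts: (x,y,z,psi deg of tool y)
    o=monitor.get_obs(); q=o["eef_rot"]; R=Ro.from_quat([*q[1:],q[0]]); out=[]
    for x,y,z,ps in pts:
        a=np.radians(ps); Y=np.array([np.cos(a),np.sin(a),0]); Z=np.array([0,0,-1.]); T=Ro.from_matrix(np.c_[np.cross(Y,Z),Y,Z])
        out.append([(R.inv().apply(np.array([x,y,z])-o["eef_pos"])/.06).round(2).tolist(),(np.degrees((R.inv()*T).as_rotvec())/8).round(2).tolist()])
    return out
E
python3 - <<'E'
from h import *
for r in plan([(.629,-.160,.2,27.2)]): print(r)
E
```

```text
[[-10.74, -8.32, 0.65], [0.0, -0.0, 5.23]]
```

move_arm:
  motion:
    - [[-10.74,-8.32,0.65],[0,0,5.2],40]
    - [[-10.74,-8.32,0.65],[0,0,5.2],40]
    - [[-10.74,-8.32,0.65],[0,0,5.2],40]
    - [[-10.74,-8.32,0.65],[0,0,5.2],40]
    - [[-10.74,-8.32,0.65],[0,0,5.2],40]
    - [[-10.74,-8.32,0.65],[0,0,5.2],40]
    - [[-10.74,-8.32,0.65],[0,0,5.2],40]
    - [[-10.74,-8.32,0.65],[0,0,5.2],40]
    - [[-10.74,-8.32,0.65],[0,0,5.2],40]
    - [[-10.74,-8.32,0.65],[0,0,5.2],40]

```text
time_s: 2.25
eef_pos: [0.5307, 0.0014, 0.2097]
eef_rot: [0.0, 0.519, 0.855, 0.0]
wrist_force: [0.6, 0.8, 0.2]
opening: 0.401
```

```bash
python3 - <<'E'
from h import *
print(monitor.get_obs()["eef_pos"],plan([(.629,-.160,.2,27.2)]))
E
```

```text
[0.5307361  0.00139828 0.20965096] [[[-3.14, 0.21, 0.16], [0.01, 0.0, 0.03]]]
```

move_arm:
  motion:
    - [[-3.14,0.21,0.16],[0,0,0],40]
    - [[-3.14,0.21,0.16],[0,0,0],40]
    - [[-3.14,0.21,0.16],[0,0,0],40]
    - [[-3.14,0.21,0.16],[0,0,0],40]
    - [[-3.14,0.21,0.16],[0,0,0],40]

```text
time_s: 2.88
eef_pos: [0.6274, -0.1579, 0.1992]
eef_rot: [-0.001, 0.52, 0.854, 0.0]
wrist_force: [0.2, 0.7, 0.0]
opening: 0.401
```

```bash
python3 - <<'E'
from h import *
print(monitor.get_obs()["eef_pos"])
im=viewer.camera("wrist")
ax=np.array([.5748,-.0533])
a=np.radians(9.2+72*np.arange(5)); P=np.c_[ax[0]+.12*np.cos(a),ax[1]+.12*np.sin(a),np.full(5,.082)]
b=a+np.radians(36); S=np.c_[ax[0]+.058*np.cos(b),ax[1]+.058*np.sin(b),np.full(5,.092)]
for p in topix("wrist",P): cv2.drawMarker(im,tuple(int(v) for v in p),(0,255,255),0,8)
for p in topix("wrist",S): cv2.drawMarker(im,tuple(int(v) for v in p),(255,0,255),0,8)
cv2.drawMarker(im,tuple(int(v) for v in topix("wrist",[[*ax,.07]])[0]),(0,255,0),0,8)
cv2.imwrite("pics/w1.png",im)
E
```

```text
[ 0.62744242 -0.15794799  0.19921491]
```

View pics/w1.png

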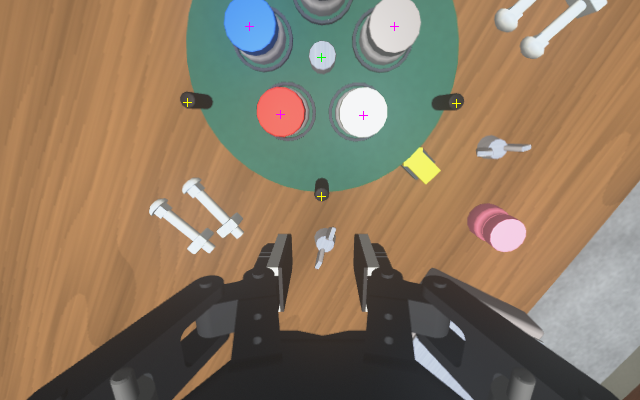

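The wrist view confirms the model: the peg markers at (187,102), (456,103) and (321,196) and the cap markers all fall on their objects. Red is at (281,112). The yellow pointer is at (422,166).

```bash
cat > meas.py <<'E'
from h import *
def meas(im,n="wrist",ax=np.array([.5748,-.0533])):
    hsv=cv2.cvtColor(im,cv2.COLOR_BGR2HSV)
    def seg(lo,hi):
        m=cv2.inRange(hsv,lo,hi); k,l,s,c=cv2.connectedComponentsWithStats(m); i=1+np.argmax(s[1:,4]); return l==i,c[i],s[i]
    y,cy,sy=seg((24,120,120),(36,255,255)); r,cr,sr=seg((0,140,150),(6,255,255)); g,_,_=seg((65,60,40),(90,255,200))
    yx=np.argwhere(y)[:,::-1]; W=toworld(n,yx,.02)[:,:2]; v=W.mean(0)-ax
    print("pointer centroid",W.mean(0).round(4),"ang",np.degrees(np.arctan2(v[1],v[0])).round(2),"rmax",np.hypot(*(W-ax).T).max().round(3))
    box=cv2.minAreaRect((W*1e4).astype(np.float32)); print("rect",np.array(box[1])/10,"mm angle",box[2])
    w=toworld(n,np.argwhere(r)[:,::-1],.092)[:,:2]; c=cv2.minEnclosingCircle((w*1e4).astype(np.float32)); w=np.array(c[0])/1e4; u=w-ax
    print("red",w.round(4),"capR",c[1]/10,"r",np.hypot(*u).round(4),"ang",np.degrees(np.arctan2(u[1],u[0])).round(2))
    co=max(cv2.findContours(g.astype(np.uint8),0,1)[0],key=len)[:,0].astype(float)
    return g
E
python3 - <<'E'
from meas import *
im=viewer.camera("wrist"); meas(im)
E
```

```text
pointer centroid [ 0.7215 -0.0937] ang -15.39 rmax 0.171
rect [28.00056152 37.0656311 ] mm angle 72.94145965576172
red [ 0.5653 -0.1091] capR 19.693478393554688 r 0.0566 ang -99.68
```

```bash
python3 - <<'E'
from h import *
P=lambda t,z=.06:(.5748+.12*np.cos(np.radians(t)),-.0533+.12*np.sin(np.radians(t)),z,t+90)
for r in plan([P(-62.8,.1),P(-62.8)]): print(r)
E
```

```text
[[-0.07, 0.01, 1.67], [-0.0, -0.0, 0.04]]
[[-0.07, 0.01, 2.33], [-0.0, -0.0, 0.04]]
```

move_arm:
  motion:
    - [[-0.07,0,0.8],[0,0,0],40]
    - [[-0.07,0,1.5],[0,0,0],40]
    - [[-0.07,0,1.9],[0,0,0],40]
    - [[-0.07,0,2.1],[0,0,0],40]
    - [[-0.07,0,2.3],[0,0,0],40]
    - [[-0.07,0,2.3],[0,0,0],40]
    - [[-0.07,0,2.3],[0,0,0],26]
    - [[-0.07,0,2.3],[0,0,0],26]
    - [[-0.07,0,2.3],[0,0,0],26]

```text
time_s: 4.1
eef_pos: [0.6301, -0.1619, 0.0625]
eef_rot: [0.001, 0.519, 0.855, 0.0]
wrist_force: [-0.1, -0.1, 0.7]
opening: 0.257
```

```bash
python3 - <<'E'
from h import *
o=monitor.get_obs(); print(o["eef_pos"],o["wrist_force"])
P=lambda t,z=.06:(.5748+.12*np.cos(np.radians(t)),-.0533+.12*np.sin(np.radians(t)),z,t+90)
for t,r in zip(range(-60,20,4),plan([P(t) for t in range(-60,20,4)])): print(t,r)
cv2.imwrite("pics/w2.png",viewer.camera("wrist"))
E
```

```text
[ 0.63007057 -0.16191109  0.06245148] [-0.09799351 -0.05292896  0.71336021]
-60 [[0.03, 0.11, 0.04], [0.0, 0.01, -0.32]]
-56 [[0.04, 0.25, 0.04], [0.0, 0.01, -0.82]]
-52 [[0.06, 0.38, 0.04], [0.0, 0.01, -1.32]]
-48 [[0.1, 0.52, 0.04], [0.0, 0.01, -1.82]]
-44 [[0.14, 0.65, 0.04], [0.0, 0.01, -2.32]]
-40 [[0.18, 0.78, 0.04], [0.0, 0.01, -2.82]]
-36 [[0.24, 0.91, 0.04], [0.0, 0.01, -3.32]]
-32 [[0.31, 1.03, 0.04], [0.0, 0.01, -3.82]]
-28 [[0.38, 1.15, 0.04], [0.0, 0.01, -4.32]]
-24 [[0.47, 1.26, 0.04], [0.0, 0.01, -4.82]]
-20 [[0.56, 1.37, 0.04], [0.0, 0.01, -5.32]]
-16 [[0.66, 1.47, 0.04], [0.0, 0.01, -5.82]]
-12 [[0.76, 1.56, 0.04], [0.0, 0.01, -6.32]]
-8 [[0.87, 1.65, 0.04], [0.0, 0.01, -6.82]]
-4 [[0.99, 1.72, 0.04], [0.0, 0.01, -7.32]]
0 [[1.11, 1.79, 0.04], [0.0, 0.01, -7.82]]
4 [[1.24, 1.85, 0.04], [0.0, 0.01, -8.32]]
8 [[1.37, 1.9, 0.04], [0.0, 0.01, -8.82]]
12 [[1.5, 1.94, 0.04], [0.0, 0.01, -9.32]]
16 [[1.63, 1.98, 0.04], [-0.0, 0.01, -9.82]]
```

View pics/w2.png

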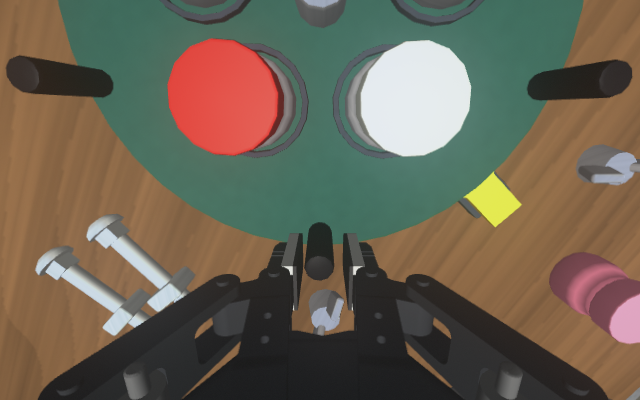

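The peg (320,250) stands between the pads, with clearance on both sides. Now I'll push along the arc.

move_arm:
  motion:
    - [[0.03,0.11,0.04],[0,0,-0.3],26]
    - [[0.04,0.25,0.04],[0,0,-0.8],26]
    - [[0.06,0.38,0.04],[0,0,-1.3],26]
    - [[0.1,0.52,0.04],[0,0,-1.8],26]
    - [[0.14,0.65,0.04],[0,0,-2.3],26]
    - [[0.18,0.78,0.04],[0,0,-2.8],26]
    - [[0.24,0.91,0.04],[0,0,-3.3],26]
    - [[0.31,1.03,0.04],[0,0,-3.8],26]
    - [[0.38,1.15,0.04],[0,0,-4.3],26]
    - [[0.47,1.26,0.04],[0,0,-4.8],26]

```text
time_s: 5.4
eef_pos: [0.6839, -0.102, 0.0592]
eef_rot: [-0.0, 0.207, 0.978, -0.0]
wrist_force: [-1.3, -2.7, 1.1]
opening: 0.263
```

```bash
python3 - <<'E'
from meas import *
o=monitor.get_obs(); print(o["eef_pos"],o["wrist_force"])
im=viewer.camera("wrist"); meas(im)
P=lambda t,z=.06:(.5748+.12*np.cos(np.radians(t)),-.0533+.12*np.sin(np.radians(t)),z,t+90)
for t,r in zip(range(-20,24,4),plan([P(t) for t in range(-20,24,4)])): print(t,r)
E
```

```text
[ 0.68388877 -0.1020193   0.05915978] [-1.25222159 -2.65685382  1.10214516]
pointer centroid [ 0.7188 -0.1015] ang -18.5 rmax 0.17
rect [ 6.62197037 33.54415894] mm angle 77.9444808959961
red [ 0.6018 -0.102 ] capR 19.558941650390626 r 0.0557 ang -61.0
-20 [[-0.01, 0.12, -0.01], [0.0, 0.0, -0.47]]
-16 [[0.01, 0.26, -0.01], [0.0, 0.0, -0.97]]
-12 [[0.03, 0.4, -0.01], [0.0, 0.0, -1.47]]
-8 [[0.06, 0.53, -0.01], [0.0, 0.0, -1.97]]
-4 [[0.11, 0.66, -0.01], [0.0, 0.0, -2.47]]
0 [[0.16, 0.79, -0.01], [0.0, 0.0, -2.97]]
4 [[0.22, 0.92, -0.01], [0.0, 0.0, -3.47]]
8 [[0.29, 1.04, -0.01], [0.0, 0.0, -3.97]]
12 [[0.37, 1.16, -0.01], [0.0, 0.0, -4.47]]
16 [[0.45, 1.27, -0.01], [0.0, 0.0, -4.97]]
20 [[0.54, 1.37, -0.01], [0.0, 0.0, -5.47]]
```

move_arm:
  motion:
    - [[0,0.12,0],[0,0,-0.5],26]
    - [[0.01,0.26,0],[0,0,-1.0],26]
    - [[0.03,0.4,0],[0,0,-1.5],26]
    - [[0.06,0.53,0],[0,0,-2.0],26]
    - [[0.11,0.66,0],[0,0,-2.5],26]
    - [[0.16,0.79,0],[0,0,-3.0],26]
    - [[0.22,0.92,0],[0,0,-3.5],26]
    - [[0.29,1.04,0],[0,0,-4.0],26]
    - [[0.37,1.16,0],[0,0,-4.5],26]
    - [[0.45,1.27,0],[0,0,-5.0],26]

```text
time_s: 6.7
eef_pos: [0.6905, -0.0216, 0.059]
eef_rot: [-0.0, -0.139, 0.99, -0.0]
wrist_force: [-0.2, -3.6, -0.1]
opening: 0.263
```

```bash
python3 - <<'E'
from meas import *
o=monitor.get_obs(); print(o["eef_pos"],o["wrist_force"])
im=viewer.camera("wrist"); meas(im); cv2.imwrite("pics/w3.png",im)
P=lambda t,z=.06:(.5748+.12*np.cos(np.radians(t)),-.0533+.12*np.sin(np.radians(t)),z,t+90)
for t,r in zip(range(18,24,1),plan([P(t) for t in range(18,24,1)])): print(t,r)
E
```

```text
[ 0.69046161 -0.02157773  0.05899438] [-0.19429469 -3.64829375 -0.11698072]
pointer centroid [ 0.7229 -0.0929] ang -14.96 rmax 0.17
rect [24.53185577 32.98332214] mm angle 74.98262023925781
red [ 0.6268 -0.0737] capR 19.516946411132814 r 0.0558 ang -21.43
18 [[0.0, 0.07, -0.02], [0.0, -0.0, -0.23]]
19 [[0.0, 0.1, -0.02], [0.0, -0.0, -0.35]]
20 [[0.0, 0.14, -0.02], [0.0, -0.0, -0.48]]
21 [[0.01, 0.17, -0.02], [0.0, -0.0, -0.6]]
22 [[0.01, 0.21, -0.02], [0.0, -0.0, -0.73]]
23 [[0.01, 0.24, -0.02], [0.0, -0.0, -0.85]]
```

View pics/w3.png

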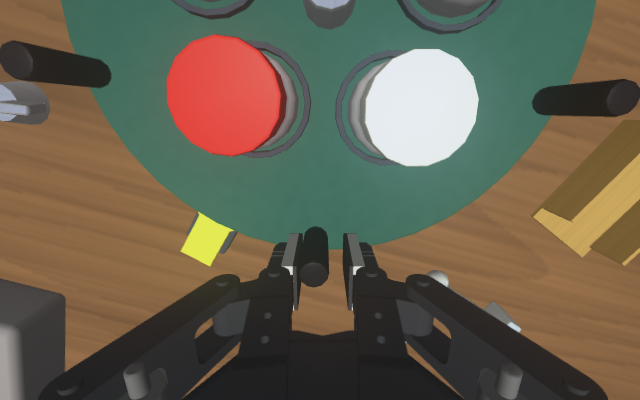

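Red needs about 5.5° more. I'll push most of it, then measure from above.

move_arm:
  motion:
    - [[0,0.07,0],[0,0,-0.2],26]
    - [[0,0.12,0],[0,0,-0.4],26]
    - [[0,0.15,0],[0,0,-0.55],26]
    - [[0,0.15,0],[0,0,-0.55],26]
    - [[0,0.15,0],[0,0,-0.55],26]

```text
time_s: 7.38
eef_pos: [0.6881, -0.0123, 0.0597]
eef_rot: [0.0, -0.176, 0.984, 0.0]
wrist_force: [0.1, 0.3, -0.0]
opening: 0.258
```

move_arm:
  motion:
    - [[0,0,0],[0,0,0],40]
    - [[0,0,0],[0,0,0],40]
    - [[0,0,-0.3],[0,0,0],40]
    - [[0,0,-0.8],[0,0,0],40]
    - [[0,0,-1.6],[0,0,0],40]
    - [[0,0,-2.4],[0,0,0],40]
    - [[0,0,-2.8],[0,0,0],40]
    - [[0,0,-2.8],[0,0,0],40]
    - [[0,0,-2.8],[0,0,0],40]

```text
time_s: 8.5
eef_pos: [0.6873, -0.0125, 0.2265]
eef_rot: [-0.001, -0.176, 0.984, 0.0]
wrist_force: [0.1, -0.2, 0.1]
opening: 0.401
```

```bash
python3 - <<'E'
from meas import *
o=monitor.get_obs(); print(o["eef_pos"],o["wrist_force"])
im=viewer.camera("wrist"); meas(im)
ax=np.array([.5748,-.0533])
for s in [-16.5,]:
    a=np.radians(s)
    for r,z in [(.172,.02),(.14,.02),(.058,.092)]:
        cv2.drawMarker(im,tuple(int(v) for v in topix("wrist",[[ax[0]+r*np.cos(a),ax[1]+r*np.sin(a),z]])[0]),(255,0,255),0,7)
cv2.drawMarker(im,tuple(int(v) for v in topix("wrist",[[*ax,.07]])[0]),(255,0,255),0,7)
for k in range(5):
    a=np.radians(s+36+72*k); cv2.drawMarker(im,tuple(int(v) for v in topix("wrist",[[ax[0]+.12*np.cos(a),ax[1]+.12*np.sin(a),.082]])[0]),(0,255,255),0,7)
cv2.imwrite("pics/w4.png",im)
E
```

```text
[ 0.68727628 -0.01246732  0.22647911] [ 0.07376895 -0.21689079  0.13921027]
pointer centroid [ 0.7199 -0.0935] ang -15.47 rmax 0.17
rect [27.48957825 37.54962769] mm angle 74.02752685546875
red [ 0.6281 -0.0705] capR 19.605978393554686 r 0.056 ang -17.92
```

View pics/w4.png

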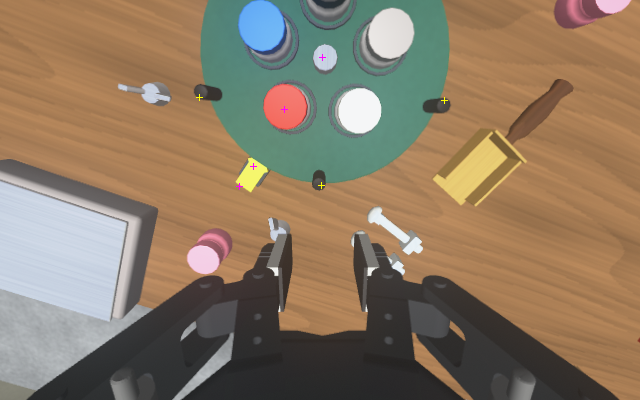

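```bash
python3 - <<'E'
from meas import *
im=viewer.camera("wrist"); cv2.imwrite("pics/w5raw.png",im)
hsv=cv2.cvtColor(im,cv2.COLOR_BGR2HSV); ax=np.array([.5748,-.0533])
c=im[150:200,220:290]; print(hsv[165:190:4,236:270:3,2])
big=cv2.resize(c,None,fx=8,fy=8,interpolation=cv2.INTER_CUBIC)
for s,col in [(-14,(255,0,0)),(-16,(255,0,255))]:
  a=np.radians(s); t=[ax[0]+.172*np.cos(a),ax[1]+.172*np.sin(a),.02]; u=[ax[0]+.13*np.cos(a),ax[1]+.13*np.sin(a),.02]
  p=((topix("wrist",[t,u])-[220,150]+.5)*8).astype(int); cv2.line(big,tuple(map(int,p[0])),tuple(map(int,p[1])),col,1)
cv2.imwrite("pics/w5.png",big)
E
```

```text
[[175 175 177 116 246 246 246 246 245 141 142 142]
 [179 178 119 246 246 246 246 246 246 246 233 138]
 [166 117 246 246 246 246 246 246 246 224 136 169]
 [177 244 246 246 246 246 246 246 239 112 173 174]
 [243 246 246 246 246 246 246 246 112 168 179 181]
 [177 231 246 246 246 246 246 114 159 163 164 168]
 [168 171 176 230 246 246 183 186 190 186 176 167]]
```

View pics/w5.png

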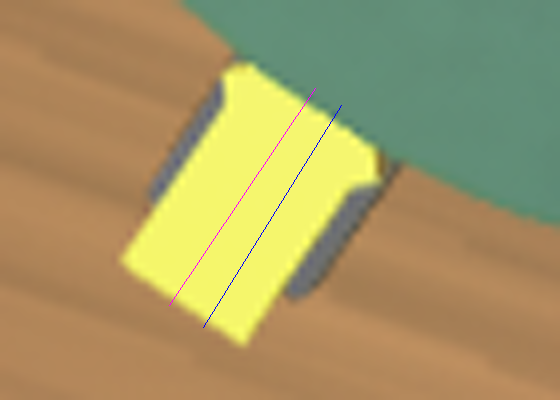

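```bash
python3 - <<'E'
from h import *
P=lambda t,z=.06:(.5748+.12*np.cos(np.radians(t)),-.0533+.12*np.sin(np.radians(t)),z,t+90)
for r in plan([P(19.9),P(22.6)]): print(r)
E
```

```text
[[-0.02, -0.01, 2.76], [0.01, -0.02, 0.04]]
[[-0.02, 0.08, 2.76], [0.01, -0.02, -0.3]]
```

move_arm:
  motion:
    - [[-0.02,-0.01,1.0],[0,0,0],40]
    - [[-0.02,-0.01,1.8],[0,0,0],40]
    - [[-0.02,-0.01,2.3],[0,0,0],40]
    - [[-0.02,-0.01,2.6],[0,0,0],40]
    - [[-0.02,-0.01,2.76],[0,0,0],40]
    - [[-0.02,-0.01,2.76],[0,0,0],26]
    - [[-0.02,-0.01,2.76],[0,0,0],26]
    - [[-0.02,0.03,2.76],[0,0,-0.1],26]
    - [[-0.02,0.06,2.76],[0,0,-0.2],26]
    - [[-0.02,0.08,2.76],[0,0,-0.3],26]

```text
time_s: 9.85
eef_pos: [0.6881, -0.0079, 0.0628]
eef_rot: [0.001, -0.197, 0.98, -0.0]
wrist_force: [1.5, -2.3, 1.6]
opening: 0.261
```

move_arm:
  motion:
    - [[0,0,0],[0,0,0],26]
    - [[0,0,0],[0,0,0],26]
    - [[0,0,0],[0,0,0],40]
    - [[0,0,0],[0,0,0],40]
    - [[0,0,-0.5],[0,0,0],40]
    - [[0,0,-1.3],[0,0,0],40]
    - [[0,0,-2.2],[0,0,0],40]
    - [[0,0,-2.8],[0,0,0],40]
    - [[0,0,-2.8],[0,0,0],40]
    - [[0,0,-2.8],[0,0,0],40]

```text
time_s: 11.1
eef_pos: [0.6867, -0.0074, 0.2286]
eef_rot: [-0.001, -0.196, 0.981, 0.0]
wrist_force: [0.1, 0.1, 0.5]
opening: 0.402
```

```bash
python3 - <<'E'
from meas import *
o=monitor.get_obs(); print(o["eef_pos"],o["wrist_force"])
im=viewer.camera("wrist"); meas(im); big=cv2.resize(im[0:200,190:460],None,fx=2.9,fy=2.9,interpolation=cv2.INTER_CUBIC)
ax=np.array([.5748,-.0533])
def mk(P,c): p=(topix("wrist",[P])[0]-[190,0]+.5)*2.9; cv2.drawMarker(big,tuple(int(v) for v in p),c,0,12)
a=np.radians(-15.3)
for r,z in [(.172,.02),(0,.07),(.058,.092)]: mk([ax[0]+r*np.cos(a),ax[1]+r*np.sin(a),z],(255,0,255))
for k in range(5):
    b=a+np.radians(36+72*k); mk([ax[0]+.12*np.cos(b),ax[1]+.12*np.sin(b),.082],(0,255,255))
    b=a+np.radians(72*k); mk([ax[0]+.058*np.cos(b),ax[1]+.058*np.sin(b),.092],(0,160,0))
cv2.imwrite("pics/w6.png",big)
E
```

```text
[ 0.68666113 -0.00741085  0.2285864 ] [0.11395717 0.11298648 0.45630639]
pointer centroid [ 0.7198 -0.0934] ang -15.46 rmax 0.17
rect [26.18796997 38.03866272] mm angle 75.58241271972656
red [ 0.6288 -0.0686] capR 19.585862731933595 r 0.0561 ang -15.78
```

View pics/w6.png

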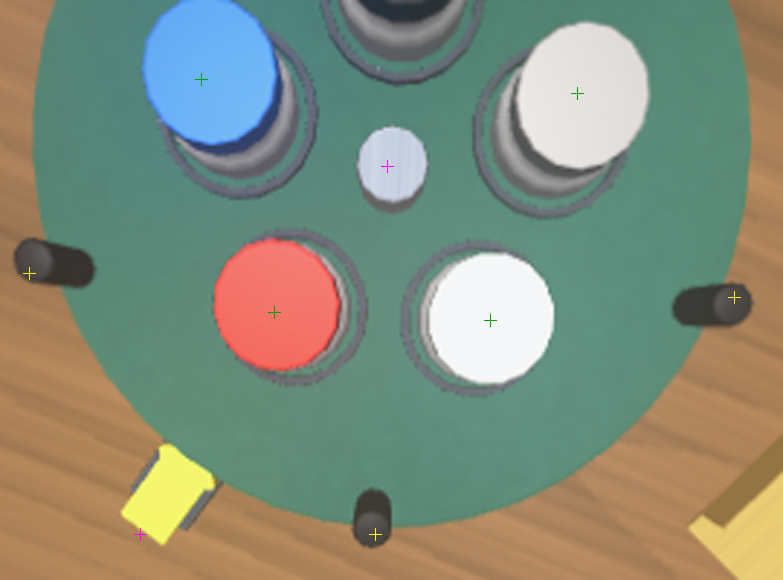

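```bash
cat > fit.py <<'E'
from h import *
from scipy.optimize import least_squares
C=lambda l:np.array(l,float)/2.9+[190,0]-.5
pegs=toworld("wrist",C([(34,258),(372,530),(735,304)]),.082)[:,:2]; caps=toworld("wrist",C([(277,305),(490,318),(583,95),(210,70)]),.092)[:,:2]
hub=toworld("wrist",C([(393,162)]),.07)[:,:2]; tip=toworld("wrist",C([(143.5,530)]),.02)[:,:2]
d=lambda a,r:np.c_[r*np.cos(a),r*np.sin(a)]
def res(p,w=1):
    ax=p[:2]; t=p[2]
    return np.r_[(pegs-ax-d(t+np.radians([-36,36,108]),.12)).ravel(),w*(caps-ax-d(t+np.radians([0,72,144,-72]),.058)).ravel(),(hub-ax).ravel(),(tip-ax-d(np.array([p[3]]),.172)).ravel()]
for w in (0,1):
    s=least_squares(res,[.5748,-.0533,-.28,-.27],args=(w,),x_scale=.1); print(s.x[:2].round(4),np.degrees(s.x[2:]).round(2)); print((res(s.x)*1e3).round(1))
E
python3 fit.py
```

```text
[ 0.5727 -0.0518] [-16.96 -15.59]
[-0.3  0.7  0.1 -0.   0.2 -0.5  0.   0.2  0.2 -1.   0.5 -0.8  0.5  0.2
  0.2 -0.3 -0.2  0.1]
[ 0.5729 -0.052 ] [-16.9  -15.54]
[-0.5  0.9 -0.   0.   0.2 -0.3 -0.1  0.3  0.1 -0.9  0.4 -0.5  0.3  0.4
  0.  -0.1 -0.4  0.1]
```

The fit is good to under a millimetre: the platter is at -16.9° and the pointer at -15.55°. One last nudge of about +1.35° (2.8 mm) is needed.

move_arm:
  motion:
    - [[0,0,1.0],[0,0,0],40]
    - [[0,0,1.8],[0,0,0],40]
    - [[0,0,2.4],[0,0,0],40]
    - [[0,0,2.7],[0,0,0],40]
    - [[0,0,2.8],[0,0,0],40]
    - [[0,0,2.8],[0,0,0],26]
    - [[0,0,2.8],[0,0,0],26]
    - [[0,0.02,2.8],[0,0,-0.1],26]
    - [[0,0.035,2.8],[0,0,-0.17],26]
    - [[0,0.047,2.8],[0,0,-0.17],26]

```text
time_s: 12.4
eef_pos: [0.687, -0.0053, 0.0627]
eef_rot: [0.001, -0.208, 0.978, -0.0]
wrist_force: [2.0, -1.9, 1.2]
opening: 0.259
```

move_arm:
  motion:
    - [[0,0,0],[0,0,0],26]
    - [[0,0,0],[0,0,0],26]
    - [[0,0,0],[0,0,0],40]
    - [[0,0,0],[0,0,0],40]
    - [[0,0,-0.5],[0,0,0],40]
    - [[0,0,-1.3],[0,0,0],40]
    - [[0,0,-2.2],[0,0,0],40]
    - [[0,0,-2.8],[0,0,0],40]
    - [[0,0,-2.8],[0,0,0],40]
    - [[0,0,-2.8],[0,0,0],40]

```text
time_s: 13.65
eef_pos: [0.6856, -0.0048, 0.2286]
eef_rot: [-0.001, -0.208, 0.978, 0.0]
wrist_force: [-0.1, 0.3, 0.1]
opening: 0.4
```

```bash
python3 - <<'E'
from meas import *
o=monitor.get_obs(); print(o["eef_pos"],o["wrist_force"])
im=viewer.camera("wrist"); meas(im,ax=np.array([.5728,-.0519])); cv2.imwrite("pics/w7.png",cv2.resize(im[0:200,190:460],None,fx=2.9,fy=2.9,interpolation=cv2.INTER_CUBIC))
E
```

```text
[ 0.68558101 -0.00482127  0.22860237] [-0.09042475  0.25506005  0.11229306]
pointer centroid [ 0.7198 -0.0935] ang -15.78 rmax 0.172
rect [26.80776672 37.87207947] mm angle 74.45387268066406
red [ 0.6291 -0.0673] capR 19.599302673339842 r 0.0584 ang -15.32
```

View pics/w7.png

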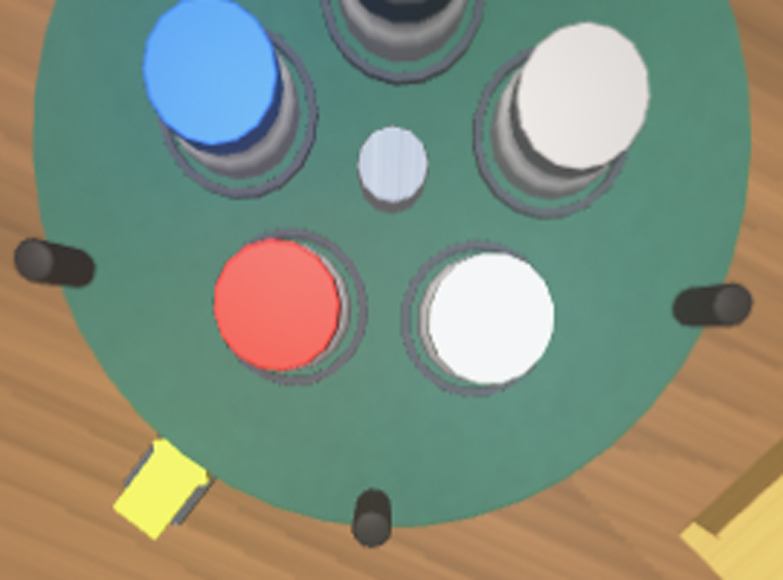

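```bash
sed -i 's/143.5,530/134.5,524/' fit.py; python3 fit.py; python3 - <<'E'
from h import *
cv2.imwrite("pics/s2.png",viewer.camera("scene"))
E
```

```text
[ 0.5728 -0.052 ] [-15.59 -15.72]
[-0.3  0.7  0.  -0.   0.2 -0.5 -0.   0.2  0.2 -1.   0.4 -0.7  0.4  0.2
  0.1 -0.2 -0.   0. ]
[ 0.5729 -0.0521] [-15.53 -15.67]
[-0.5  0.9 -0.1  0.   0.2 -0.3 -0.2  0.3  0.1 -0.9  0.4 -0.5  0.2  0.4
  0.  -0.1 -0.2  0. ]
```

View pics/s2.png

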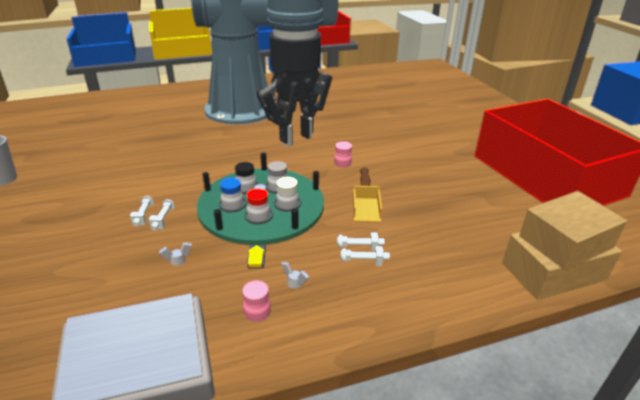

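The platter and the pointer agree to 0.2°. In the scene view, red (257,198) stands behind the pointer (257,257), all the jars are upright, and the hardware and scoop have not moved.

```bash
python3 -c "
from bench import workorder; print(workorder.hand_in())"
```

```text
the job is handed in; nothing more can be done
None
```

The jar with the red cap now stands at the front, in line with the yellow pointer, and I have handed the job in. I set the fingers loosely around one rim peg and pushed it about 83° counter-clockwise. Two small nudges then lined it up, and I lifted clear.

**Alignment:** the last fit to the pegs, caps, hub and pointer put the red seat at -15.5 to -15.6° and the pointer at about -15.7°, a difference of under 0.2°. A separate, coarser colour measurement gave -15.3° for the red cap and -15.8° for the pointer, so it disagrees by about 0.5°.

**Rest of the scene:** in the last pictures all five jars stand in their seats. The bolts, wing nuts, scoop and pink look-alikes appear where they were. The gripper was about 0.23 m above the table, touching nothing.

**Limits:** wrist forces stayed at about 4 N or less in the readings, and the robot's clock was at about 14 s of the 64 s allowed. No check failed.

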